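# Set the carton coder's click dial to the width of the next carton

## Robot

A 6-joint arm with a two-finger parallel gripper is mounted at the origin on a cart in front of the work surface, level with it; the furniture and walls round the work are solid. World frame = base frame: x ahead of the robot, y to its left, z up, the work surface at z = 0. Lengths are in mm, angles in rad, forces in N, time in s.
With the tool pointing down it reaches from about 350 to 975 mm from the base axis. Payload 7.1 kg.
Tool frame: the origin (TCP) lies midway between the tips of the shut fingers; the grasp point (between the pads) lies 19 mm behind it (ctrl.grasp_offset is the distance from the TCP to the grasp point, in mm); z points along the fingers, y is the line along which they close (so a half turn about z gives the same grasp; the last joint's range is limited). The gripper opens to 88 mm and grips with 3 to 60 N. Pads are 20 mm wide; open, the fingers measure 115 mm over their backs; the gripper's body (75 mm by 178 mm) begins 61 mm behind the grasp point.
Start: joints at [1.179, 0.423, 1.63, -0, 1.089, -0.019], TCP at [227.608, 582.065, 222.675] pointing down, gripper open.
Joint ranges: [-3, 3], [-0.9, 2.11], [0.09, 2.58], [-1.31, 4.45], [0.11, 2.69], [-2.54, 2.54]. Speed limits (rad/s): [2.39, 2.39, 3.01, 3.14, 3.14, 3.14].

## Interface

Orientations are given as a rotation vector (axis times angle).
In Python, from workcell import sensors, viewer, ctrl gives the robot as it stands. The module is installed in compiled form; this text tells all that it offers.
- The arm moves only by the shell command python3 -m handwheel 'ROWS'. ROWS is JSON, a list of rows, each a list of 7 numbers: the shift along the tool's x, y, z in mm, then the turn, a rotation vector about the tool's x, y, z in rad, then the closure, from 0 (fully open) to 1 (shut). In form: [[x, y, z, rx, ry, rz, jaw], ...]. A call has 1 to 10 rows; each row shifts and turns the commanded pose from where the row before left it, along the tool's axes as they then stand; what a row does not reach is not made up. A row lasts 1/8 s, in which the tool goes at most 62.5 mm and 10.7 degrees, less where a joint would pass 70% of its speed; a pose out of reach is approached as far as the arm can. A call is refused whole if a number of a shift passes 62.5 or a number of a turn 0.188, either way. A call with a gripper value outside its range is refused whole. The fingers move at their own pace and stop on an object; the grip force is fixed at half the most. Time passes only in rows, so rows that do not move let the fingers close. It gives the time, the measured TCP pose, the force, the opening and the grip force at its end, in the units of the state.
- sensors.get_obs(): the state, without advancing time (a new reading comes with each control period).
- viewer.get_image(name): name is "side" or "top" or "wrist"; returns a dict with "frame" (400x640x3 uint8, blue, green, red), "fov_y" (degrees; the focal length in pixels is half the picture's height over the tangent of half this angle, whatever the lens; pixels are square), "cx", "cy" (the principal point, pixels), "R" (3x3) and "t" (3): a world point X has camera coordinates R X + t. Camera axes: x right, y down, z forward; pixel columns grow to the right and rows downward; lengths in mm; the calibration is good to about 2 mm. A picture is of the moment at which its call begins. There is no depth.
- ctrl.close_job(): hands the job in; it is judged then, once.
The state is a dict: "t": time; "qpos": joint angles; "qvel": joint speeds; "joint_torque": joint torques, N m; "ee_pos": TCP position; "orientation": TCP orientation; "ft_force": force on the tool from outside, world axes, zero at the start; "moment": the same for the moment, N m; "width": finger opening in mm; "grasp_force": force on a finger pad.
Only numpy, scipy, OpenCV 4.12 (cv2) and the standard library are available. Lean on these libraries where they do the work, as an engineer would, in place of code of your own. Each camera call takes 0.05 s, during which the arm holds its last target. There are 200 camera calls.

## Task

The medicine carton lying on the blue mat is next for the white coding machine: pinch it across its width to find how wide it is, and lay it flat in the middle of the machine's black pad, its length along the pad's length. Set the machine's dial to that width and let it rest in its click: the long orange mark stands for 34 mm and every click clockwise from there is 4 mm more. Leave the other cartons and the bottles where they stand, and let go of everything.

Things in the scene. Friction and masses are not known exactly. Their poses are not given: they have to be found in the camera images.
- mat: blue mat, 170 x 120 mm, 1 mm thick, lying on the worktop; exactly one carton lies on it. Origin at its centre; x along its length
- carton_1_center (a point): medicine carton, white with magenta stripe, 19 mm high, 94 mm long, lying flat with its printed top up; its width (across its own x axis, between 40 and 64 mm) is not told: pinch it across and read the finger opening. This point is its centre, half-way up; y runs along its length, z is up
- carton_2_center (a point): medicine carton, white with blue print, 30 mm high, 105 mm long, lying flat with its printed top up; its width (across its own x axis, between 40 and 64 mm) is not told: pinch it across and read the finger opening. This point is its centre, half-way up; y runs along its length, z is up
- carton_3_center (a point): medicine carton, white with orange end, 26 mm high, 118 mm long, lying flat with its printed top up; its width (across its own x axis, between 40 and 64 mm) is not told: pinch it across and read the finger opening. This point is its centre, half-way up; y runs along its length, z is up
- coder: white coding machine, fixed, 190 x 330 mm: at its right (-y) a wedge console, 160 x 160 mm, 36 mm high in front, 148 mm behind, its sloping top bearing the dial; at its left (+y) a low open bed, 18 mm high, with a black pad in a yellow outline and a fence behind it, 61 mm above the worktop. Origin between console and bed, at worktop height; x from its front to its back, y to its left
- pad_center (a point): centre of the top face of the black pad on the machine's bed, 20 mm above the worktop; pad 150 mm long along x (front to back of the machine), 100 mm wide along y. Open above; the console's side wall is 90 mm to the right, the fence 90 mm behind
- panel: the console's sloping face, 150 x 140 mm, leaning 35 degrees toward the machine's front. Origin at its middle, on the dial's axis; x up the slope, y left, z out of the panel. Nine marks stand round the dial, 20 degrees apart, the first (most counter-clockwise) long and orange, the others short and white
- dial_grip (a point): grip point of the dial, on its axis, 30 mm out from the panel. The dial is a black disc, 68 mm across, with a grip bar 62 mm long and 16 mm thick that reaches from 9 to 43 mm out from the panel. x runs along the bar to its pointer end (white line), y across the bar, z out of the panel along the dial's axis
- dial (a joint): angle of the dial, rad, growing clockwise as seen facing the panel: 0 with the pointer on the orange mark, 0.349 (20 degrees) more for each click, end stops just beyond 0 and 2.793 (ninth mark). A sprung ball clicks at every mark: about 0.1 N m turns it over; let go between marks it jumps to the nearer. It starts on the first or second mark
- bottle_a: white tablet bottle, 37 mm across, 82 mm high, standing; leave it. Origin at the centre of its underside
- bottle_b: white tablet bottle, 33 mm across, 71 mm high, standing; leave it. Origin at the centre of its underside
Things that resemble listed ones, but are neither listed nor needed, are in the scene too. What is shaped like the part that bears carton_2_center but yellow is not meant.

How it is judged (in metres and radians):
At the end, for the whole second after the job is handed in: The mat's carton lies flat on the black pad, centred within 20 mm each way and lengthwise within 0.2 rad; the dial rests within 0.09 rad of the click for its width (orange mark 34 mm, 4 mm a click); the other two cartons lie within 30 mm of their start (((x of carton_1_center in the frame of pad_center between -0.02 and 0.02 m and y of carton_1_center in the frame of pad_center between -0.02 and 0.02 m and z of carton_1_center in the frame of pad_center between 0.0045 and 0.0145 m and angle between the y axis of carton_1_center and the x axis of pad_center, either way round below 0.2 rad and angle between carton_1_center's own z axis and vertical below 0.1 rad and value of joint dial between 0.6081 and 0.7881 rad and distance of each of carton_2_center, carton_3_center from where it was at the start of the episode below 0.03 m and horizontal distance between each of carton_2_center, carton_3_center and mat above 0.08 m) or (x of carton_2_center in the frame of pad_center between -0.02 and 0.02 m and y of carton_2_center in the frame of pad_center between -0.02 and 0.02 m and z of carton_2_center in the frame of pad_center between 0.01 and 0.02 m and angle between the y axis of carton_2_center and the x axis of pad_center, either way round below 0.2 rad and angle between carton_2_center's own z axis and vertical below 0.1 rad and value of joint dial between 1.3063 and 1.4863 rad and distance of each of carton_1_center, carton_3_center from where it was at the start of the episode below 0.03 m and horizontal distance between each of carton_1_center, carton_3_center and mat above 0.08 m) or (x of carton_3_center in the frame of pad_center between -0.02 and 0.02 m and y of carton_3_center in the frame of pad_center between -0.02 and 0.02 m and z of carton_3_center in the frame of pad_center between 0.008 and 0.018 m and angle between the y axis of carton_3_center and the x axis of pad_center, either way round below 0.2 rad and angle between carton_3_center's own z axis and vertical below 0.1 rad and value of joint dial between 2.3535 and 2.5335 rad and distance of each of carton_1_center, carton_2_center from where it was at the start of the episode below 0.03 m and horizontal distance between each of carton_1_center, carton_2_center and mat above 0.08 m)) and velocity of joint dial between -0.05 and 0.05 rad/s); the robot touches nothing.
It fails at once if a bottle is shifted more than 30 mm or knocked over (distance of any of bottle_a, bottle_b from where it was at the start of the episode above 0.03 m or angle between any of bottle_a, bottle_b's own z axis and vertical above 0.4 rad).
It also fails if it takes over 64 s, if anything falls off the work surface, if the arm or the gripper's body presses on something with over 40 N, if the wrist force passes 120 N, or if a joint passes its speed limit or range.

## Working session

There is one attempt and no reset: what is moved stays moved. The work goes in short steps, Python scripts to look and compute and a shell command to move; the robot and the scene stay as the last step left them, time stands still between calls to the robot, and variables do not carry over. Pictures are saved under pics/ and viewed, at most 10 in all, crops included, and the job is handed in when it is done.

```bash
mkdir -p pics
cat > h.py <<'E'
import numpy as np, cv2, json
from workcell import sensors, viewer, ctrl
from scipy.spatial.transform import Rotation as Ro
def snap(n,f):
    d=viewer.get_image(n); cv2.imwrite(f'pics/{f}.png',d['frame']); np.savez(f'pics/{f}.npz',**d); return d
def ray(f,u,v,z):
    d=np.load(f'pics/{f}.npz'); fl=200/np.tan(np.radians(float(d['fov_y']))/2)
    R,t=d['R'],d['t']; c=-R.T@t; r=R.T@np.array([(u-d['cx'])/fl,(v-d['cy'])/fl,1]); return c+r*(z-c[2])/r[2]
def proj(f,X):
    d=np.load(f'pics/{f}.npz'); fl=200/np.tan(np.radians(float(d['fov_y']))/2)
    p=d['R']@np.array(X,float)+d['t']; return p[0]/p[2]*fl+d['cx'],p[1]/p[2]*fl+d['cy']
def crop(f,x0,y0,x1,y1,k,o):
    im=cv2.imread(f'pics/{f}.png')[y0:y1,x0:x1]; cv2.imwrite(f'pics/{o}.png',cv2.resize(im,None,fx=k,fy=k,interpolation=cv2.INTER_CUBIC))
def st():
    o=sensors.get_obs(); print(o['t'],np.round(o['ee_pos'],1),np.round(o['orientation'],3),np.round(o['qpos'],2),np.round(o['ft_force'],1),o['width'],o['grasp_force']); return o
E
python3 - <<'E'
from h import *
st()
for n in('top','side'):
    d=snap(n,n+'0'); print(n,d['fov_y'],-d['R'].T@d['t'])
E
```

```text
0.0 [227.4 581.6 221.9] [-5.820e-01 -3.087e+00  2.000e-03] [ 1.18  0.42  1.63  0.    1.09 -0.02] [-0.4  0.8  0.1] 87.87831416137132 0.0
top 54.42166102240969 [ 389.87309771 -111.12290475  957.54136056]
side 51.76161506593751 [ 515.62938871  490.42629007 1088.24859938]
```

View pics/top0.png

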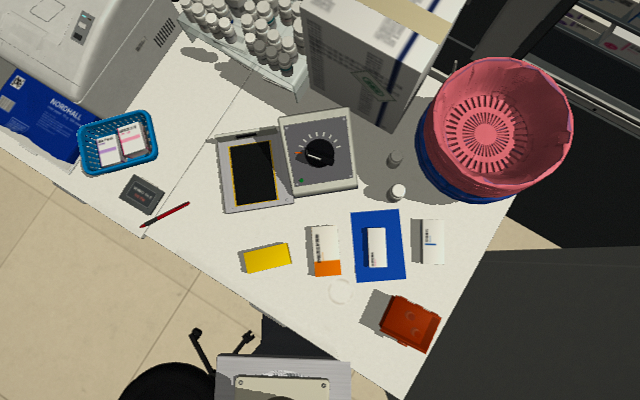

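View pics/side0.png

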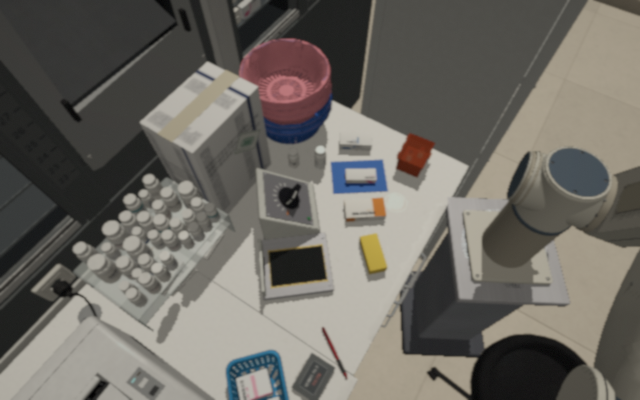

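The top view shows a blue mat at (378,246) with a carton at (376,247). Two more cartons are at (325,250), with an orange end, and (432,242). The yellow one at (267,258) is a decoy. The coder's pad is at (252,173) and its dial at (318,153). I'll confirm in an enlarged crop.

Run:
```python
from h import *
crop('top0',300,200,460,290,5,'c1'); crop('top0',210,100,370,215,5,'c2')
```

```text
(no output)
```

View pics/c1.png

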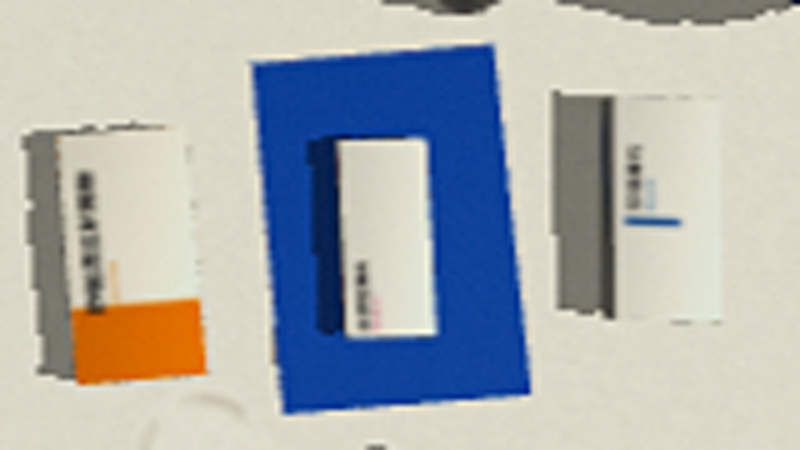

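View pics/c2.png

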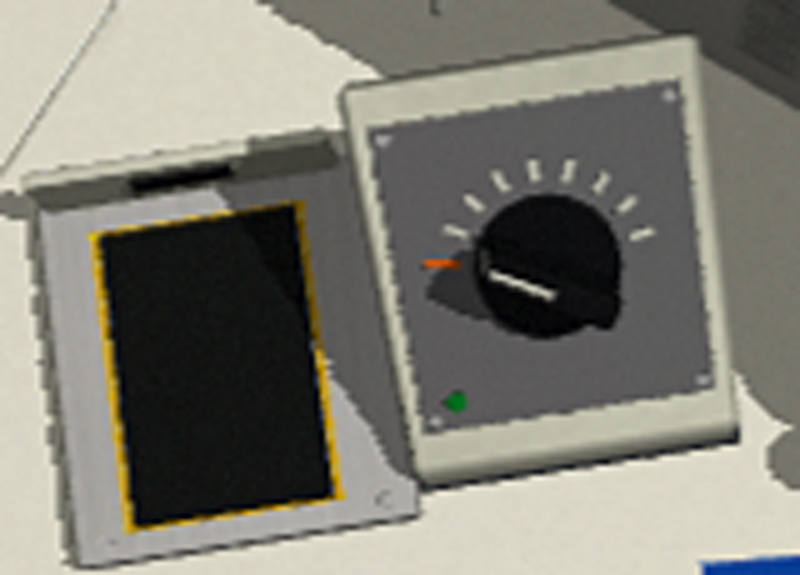

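Three cartons are candidates, and only (377,247) lies on the mat. It is white with magenta print and narrow, so it is carton_1. (326,250) has the orange end (carton_3) and (432,242) has blue print (carton_2). The dial pointer's line runs from c2 (555,295) to (487,272), with the orange mark at (440,264).

```bash
cat >> h.py <<'E'
def q(c,x0,y0,z): return np.array([ray('top0',u/5+x0,v/5+y0,z) for u,v in c])
E
python3 - <<'E'
from h import *
def rect(P,n):
    c=P.mean(0); a=(P[0]-P[3]+P[1]-P[2])/2; b=(P[0]-P[1]+P[3]-P[2])/2
    print(n,np.round(c,1),'front->back len',np.linalg.norm(a).round(1),'ang',np.arctan2(a[1],a[0]).round(3),'wid',np.linalg.norm(b).round(1),'ang',np.arctan2(b[1],b[0]).round(3)); return c,a
rect(q([(337,140),(428,138),(437,335),(345,337)],300,200,20),'c1')
rect(q([(58,138),(183,130),(205,373),(78,383)],300,200,26),'c3')
rect(q([(612,97),(722,98),(722,322),(615,320)],300,200,30),'c2')
rect(q([(251,63),(493,44),(531,393),(284,412)],300,200,1),'mat')
c,a=rect(q([(92,235),(302,203),(341,497),(128,530)],210,100,20),'pad')
# panel fit: coder yaw th, panel centre from model, fit panel grey corners
th=np.arctan2(a[1],a[0])
from scipy.optimize import least_squares
# grey panel 150(x, up slope) x140(y): corners c2
pix=np.array([(370,130),(680,82),(718,392),(425,432)])/5+[210,100]
loc=np.array([(75,70),(75,-70),(-75,-70),(-75,70)])
def fr(th):
    z=np.array([np.cos(th),np.sin(th),0]);y=np.array([-np.sin(th),np.cos(th),0]);up=np.array([0,0,1])
    s=np.radians(35); return np.cos(s)*z+np.sin(s)*up, y, -np.sin(s)*z+np.cos(s)*up
def f(p):
    X,Y,Z=fr(p[3]); return np.ravel([np.array(proj('top0',p[:3]+l[0]*X+l[1]*Y))-m for l,m in zip(loc,pix)])
s=least_squares(f,[c[0],c[1]-170,92,th]); print('panel',s.x.round(3),s.fun.round(2))
# constrained z=92
g=least_squares(lambda p:f([p[0],p[1],92,p[2]]),[c[0],c[1]-170,th]); print(g.x.round(3),g.fun.round(2))
p0=np.array([*g.x[:2],92]);X,Y,Z=fr(g.x[2]); pc=proj('top0',p0)
def onpl(u,v,h):
    A=ray('top0',u,v,0);B=ray('top0',u,v,500);o=p0+h*Z; k=np.dot(o-A,Z)/np.dot(B-A,Z);P=A+k*(B-A)-o; return P@X,P@Y
for n,m,h in [('orange in',(458,264),0),('orange out',(425,264),0),('m2',(455,232),0),('m9',(642,235),0),('line out',(487,272),43),('line in',(555,295),43)]:
    x,y=onpl(m[0]/5+210,m[1]/5+100,h); print(n,round(x,1),round(y,1),'ang left of up',np.degrees(np.arctan2(y,x)).round(1))
E
```

```text
c1 [ 411.3 -216.6   20. ] front->back len 93.1 ang 0.047 wid 43.4 ang 1.618
c3 [399.6 -95.1  26. ] front->back len 115.1 ang 0.11 wid 59.9 ang 1.667
c2 [ 427.7 -347.    30. ] front->back len 104.5 ang -0.01 wid 50.6 ang 1.582
mat [ 417.2 -220.     1. ] front->back len 169.0 ang 0.106 wid 119.0 ang 1.673
pad [586.4  90.3  20. ] front->back len 150.6 ang 0.176 wid 106.0 ang 1.745
panel [ 6.2176e+02 -7.6244e+01  8.8800e+01  1.7200e-01] [-0.12 -0.05  0.42  0.08 -0.42 -0.38  0.1   0.34]
[ 6.20883e+02 -7.63760e+01  1.72000e-01] [-0.26 -0.14  0.52 -0.05 -0.3  -0.28  0.01  0.47]
orange in 6.9 41.0 ang left of up 80.5
orange out 9.3 55.9 ang left of up 80.6
m2 22.2 40.0 ang left of up 60.9
m9 7.5 -44.0 ang left of up -80.3
line out 16.5 27.4 ang left of up 58.9
line in 1.3 -0.4 ang left of up -18.1
```

```bash
cat >> h.py <<'E'
def plan(P,Rt):
    o=st(); R=Ro.from_rotvec(o['orientation']).as_matrix(); p=np.array(o['ee_pos'])
    dr=Ro.from_matrix(R.T@Rt).as_rotvec(); print('turn',dr.round(3),'rows',np.ceil(np.abs(np.linalg.norm(dr))/.18))
    for Q in P:
        d=np.array(Q)-p; print('to',np.round(Q,1),'shift now-axes',(R.T@d).round(1),'shift after turn',(Rt.T@d).round(1)); p=np.array(Q)
def down(yaw_y):  # tool y at world angle yaw_y, z down
    y=np.array([np.cos(yaw_y),np.sin(yaw_y),0]);z=np.array([0,0,-1.]);return np.column_stack([np.cross(y,z),y,z])
E
python3 - <<'E'
from h import *
print(Ro.from_rotvec(sensors.get_obs()['orientation']).as_matrix().round(2))
a=.047; g=np.array([411.3,-216.6,0])-12*np.array([np.cos(a),np.sin(a),0])
for y in(a+np.pi/2,a-np.pi/2): plan([(450,300,222),(*g[:2],120),(*g[:2],4)],down(y))
E
```

```text
[[-0.93  0.36 -0.  ]
 [ 0.36  0.93 -0.  ]
 [-0.   -0.   -1.  ]]
0.1 [227.5 581.6 222. ] [-5.820e-01 -3.087e+00  2.000e-03] [ 1.18  0.42  1.63 -0.    1.09 -0.02] [-0.8 -0.1  0.6] 88.1432412335385 0.0
turn [-0.001 -0.    -0.42 ] rows 3.0
to [450 300 222] shift now-axes [-3.098e+02 -1.812e+02  2.000e-01] shift after turn [-209.1 -291.8    0. ]
to [ 399.3 -217.2  120. ] shift now-axes [-141.2 -500.   102.7] shift after turn [  74.9 -514.2  102. ]
to [ 399.3 -217.2    4. ] shift now-axes [  0.    0.2 116. ] shift after turn [  0.   0. 116.]
0.1 [227.5 581.6 222. ] [-5.820e-01 -3.087e+00  2.000e-03] [ 1.18  0.42  1.63 -0.    1.09 -0.02] [-0.8 -0.1  0.6] 88.1432412335385 0.0
turn [-0.000e+00  2.000e-03  2.722e+00] rows 16.0
to [450 300 222] shift now-axes [-3.098e+02 -1.812e+02  2.000e-01] shift after turn [209.1 291.8   0. ]
to [ 399.3 -217.2  120. ] shift now-axes [-141.2 -500.   102.7] shift after turn [-74.9 514.2 102. ]
to [ 399.3 -217.2    4. ] shift now-axes [  0.    0.2 116. ] shift after turn [  0.   0. 116.]
```

```bash
python3 -m handwheel '[[0,0,0,0,0,0.18,0],[0,0,0,0,0,0.18,0],[0,0,0,0,0,0.18,0],[0,0,0,0,0,0.18,0],[0,0,0,0,0,0.18,0],[0,0,0,0,0,0.18,0],[0,0,0,0,0,0.18,0],[0,0,0,0,0,0.18,0],[0,0,0,0,0,0.18,0]]'
python3 - <<'E'
from h import *
plan([(450,300,222),(399.3,-217.2,120),(399.3,-217.2,4)],down(.047-np.pi/2))
E
```

```text
t: 1.23
ee_pos: [227.5, 581.7, 222.2]
orientation: [2.642, 1.699, -0.001]
ft_force: [-1.0, -0.1, -0.1]
width: 87.9
grasp_force: 0.0
1.225 [227.5 581.7 222.2] [ 2.642e+00  1.699e+00 -1.000e-03] [1.18 0.42 1.63 0.   1.09 1.61] [-1.  -0.1 -0.1] 87.9353368446241 0.0
turn [1.000e-03 1.000e-03 1.096e+00] rows 7.0
to [450 300 222] shift now-axes [-164.   319.4    0.4] shift after turn [2.090e+02 2.919e+02 2.000e-01]
to [ 399.3 -217.2  120. ] shift now-axes [-491.5  168.5  102.5] shift after turn [-74.9 514.2 102. ]
to [ 399.3 -217.2    4. ] shift now-axes [ 1.00e-01 -0.00e+00  1.16e+02] shift after turn [  0.   0. 116.]
```

```bash
python3 -m handwheel '[[-20,40,0,0,0,0,0],[-20,40,0,0,0,0,0],[-20,40,0,0,0,0,0],[-20,40,0,0,0,0,0],[-20,40,0,0,0,0,0],[-20,40,0,0,0,0,0],[-20,40,0,0,0,0,0],[-20,40,0,0,0,0,0]]'
python3 -m handwheel '[[-45,15,5,0,0,0,0],[-45,15,5,0,0,0,0],[-45,15,5,0,0,0,0],[-45,15,5,0,0,0,0],[-45,15,5,0,0,0,0],[-45,15,5,0,0,0,0],[-45,15,5,0,0,0,0],[-45,15,5,0,0,0,0]]'
python3 -m handwheel '[[0,0,0,0,0,0.18,0],[0,0,0,0,0,0.18,0],[0,0,0,0,0,0.18,0],[0,0,0,0,0,0.18,0],[0,0,0,0,0,0.18,0],[0,0,0,0,0,0.18,0],[0,0,0,0,0,0,0]]'
python3 - <<'E'
from h import *
plan([(399.3,-217.2,90),(399.3,-217.2,4)],down(.047-np.pi/2))
E
```

```text
t: 2.22
ee_pos: [454.6, 303.7, 222.4]
orientation: [-2.637, -1.707, 0.001]
ft_force: [0.0, -0.6, 0.2]
width: 87.7
grasp_force: 0.0
t: 3.22
ee_pos: [415.6, -74.0, 182.5]
orientation: [2.637, 1.707, 0.0]
ft_force: [0.2, -0.0, -0.7]
width: 87.9
grasp_force: 0.0
t: 4.1
ee_pos: [415.8, -72.5, 182.5]
orientation: [-3.14, -0.111, 0.001]
ft_force: [0.4, -0.5, -0.1]
width: 88.0
grasp_force: 0.0
4.1 [415.8 -72.5 182.5] [-3.14e+00 -1.11e-01  1.00e-03] [-0.2   0.18  2.09 -0.    0.86  1.3 ] [ 0.4 -0.5 -0.1] 87.95781770662418 0.0
turn [-0.     0.     0.023] rows 1.0
to [ 399.3 -217.2   90. ] shift now-axes [-26.6 143.2  92.5] shift after turn [-23.3 143.8  92.5]
to [ 399.3 -217.2    4. ] shift now-axes [ 0.  0. 86.] shift after turn [ 0.  0. 86.]
```

```bash
python3 -m handwheel '[[0,0,0,0,0,0.023,0],[-6,36,23,0,0,0,0],[-6,36,23,0,0,0,0],[-6,36,23,0,0,0,0],[-5.3,35.8,23.5,0,0,0,0],[0,0,0,0,0,0,0]]'
python3 - <<'E'
from h import *
plan([(399.3,-217.2,90),(399.3,-217.2,4)],down(.047-np.pi/2)); snap('wrist','w1')
E
```

```text
t: 4.85
ee_pos: [398.4, -218.5, 88.8]
orientation: [-3.14, -0.069, 0.003]
ft_force: [0.3, -0.1, 0.2]
width: 87.6
grasp_force: 0.0
4.85 [ 398.4 -218.5   88.8] [-3.14e+00 -6.90e-02  3.00e-03] [-0.53  0.4   2.08 -0.    0.66  1.  ] [ 0.3 -0.1  0.2] 87.63303949956541 0.0
turn [-0.001  0.002 -0.003] rows 1.0
to [ 399.3 -217.2   90. ] shift now-axes [ 1.  -1.2 -1.2] shift after turn [ 1.  -1.2 -1.2]
to [ 399.3 -217.2    4. ] shift now-axes [ 0.2  0.1 86. ] shift after turn [ 0.  0. 86.]
```

View pics/w1.png

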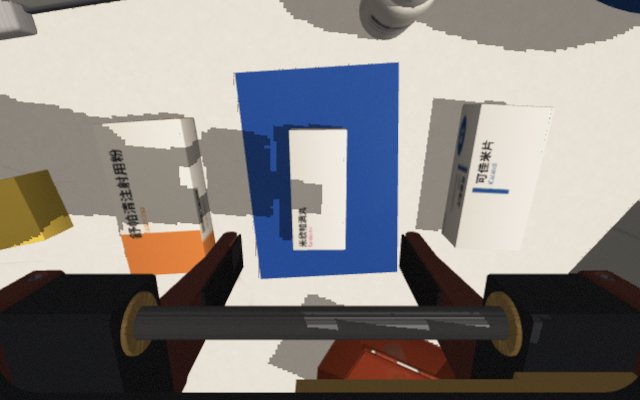

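The wrist view shows carton_1 with magenta print at (320,190), aligned and centred between the fingers, with its neighbours clear. I'm going down and pinching.

```bash
python3 -m handwheel '[[0,0,20,0,0,0,0],[0,0,20,0,0,0,0],[0,0,20,0,0,0,0],[0,0,15,0,0,0,0],[0,0,9,0,0,0,0],[0,0,0,0,0,0,0],[0,0,0,0,0,0,0]]'
python3 -m handwheel '[[0,0,0,0,0,0,1],[0,0,0,0,0,0,1],[0,0,0,0,0,0,1],[0,0,0,0,0,0,1],[0,0,0,0,0,0,1],[0,0,0,0,0,0,1],[0,0,0,0,0,0,1],[0,0,0,0,0,0,1]]'
```

```text
t: 5.78
ee_pos: [399.6, -217.3, 6.6]
orientation: [3.14, 0.072, 0.001]
ft_force: [0.8, -0.4, -1.0]
width: 88.1
grasp_force: 0.0
t: 6.78
ee_pos: [399.3, -217.2, 6.2]
orientation: [-3.141, -0.072, 0.0]
ft_force: [-0.6, -1.0, 0.6]
width: 41.5
grasp_force: 30.0
```

The width reads 41.5 mm, so 42 mm, which is two clicks from orange (0.698 rad). Next I lift and carry.

```bash
python3 -m handwheel '[[0,0,-15,0,0,0,1],[0,0,-35,0,0,0,1],[0,0,-40,0,0,0,1],[0,0,-40,0,0,0,1],[0,0,-40,0,0,0,1],[0,0,0,0,0,0,1]]'
python3 - <<'E'
from h import *
a=.174; c,s=np.cos(a),np.sin(a); t=np.array([586.4,90.3])+np.array([c*-15-s*5,s*-15+c*5])
plan([(*t,180),(*t,26)],down(a-np.pi/2))
E
```

```text
t: 7.52
ee_pos: [401.1, -218.2, 179.6]
orientation: [3.137, 0.072, 0.009]
ft_force: [-0.8, 0.6, -1.1]
width: 42.0
grasp_force: 30.0
7.525 [ 401.1 -218.2  179.6] [3.137 0.072 0.009] [-0.52  0.24  2.03 -0.    0.87  1.  ] [-0.8  0.6 -1.1] 42.01366014141396 29.96547371149063
turn [ 0.004 -0.006 -0.128] rows 1.0
to [570.8  92.6 180. ] shift now-axes [ 183.8 -302.7   -0.5] shift after turn [ 221.  -276.8   -0.4]
to [570.8  92.6  26. ] shift now-axes [ -0.9  -0.6 154. ] shift after turn [  0.   0. 154.]
```

```bash
python3 -m handwheel '[[0,0,0,0,0,-0.128,1],[22,-28,0,0,0,0,1],[22,-28,0,0,0,0,1],[22,-28,0,0,0,0,1],[22,-28,0,0,0,0,1],[22,-28,0,0,0,0,1],[22,-28,0,0,0,0,1],[22,-28,0,0,0,0,1],[22,-28,0,0,0,0,1],[22,-28,0,0,0,0,1]]'
python3 -m handwheel '[[22,-26,0,0,0,0,1],[0,0,0,0,0,0,1],[0,0,0,0,0,0,1]]'
python3 - <<'E'
from h import *
a=.174; c,s=np.cos(a),np.sin(a); t=np.array([586.4,90.3])+np.array([c*-15-s*5,s*-15+c*5])
plan([(*t,100),(*t,26)],down(a-np.pi/2)); snap('top','top1'); snap('wrist','w2')
a=cv2.imread('pics/top1.png')[90:230,200:380]; b=cv2.imread('pics/w2.png')
cv2.imwrite('pics/c3.png',np.vstack([cv2.resize(a,(386,300)),cv2.resize(b,(386,241))]))
E
```

```text
t: 8.78
ee_pos: [550.2, 66.2, 175.0]
orientation: [3.13, 0.273, -0.003]
ft_force: [0.5, -0.4, -0.3]
width: 41.3
grasp_force: 30.0
t: 9.15
ee_pos: [566.7, 94.2, 175.2]
orientation: [3.129, 0.273, -0.004]
ft_force: [-0.1, -0.2, -0.5]
width: 41.6
grasp_force: 30.0
9.15 [566.7  94.2 175.2] [ 3.129  0.273 -0.004] [ 0.14  0.41  1.78 -0.    0.96  1.54] [-0.1 -0.2 -0.5] 41.55100428804779 29.965353906154633
turn [0.    0.002 0.   ] rows 1.0
to [570.8  92.6 100. ] shift now-axes [ 3.9  2.2 75.2] shift after turn [ 3.7  2.2 75.2]
to [570.8  92.6  26. ] shift now-axes [ 0.2 -0.  74. ] shift after turn [ 0.  0. 74.]
```

View pics/c3.png

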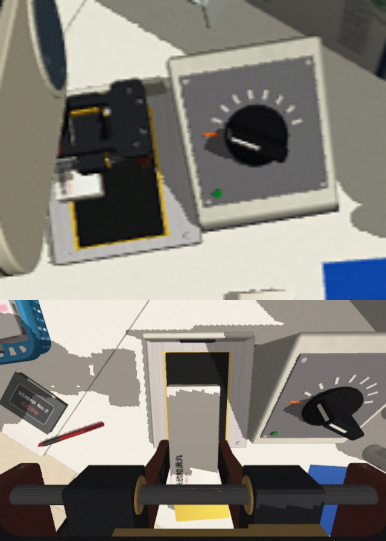

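The carton is held straight over the pad (wrist half, about (193,420)), and the console wall is clear to its right. I'm lowering it.

```bash
python3 -m handwheel '[[3.8,2.2,25,0,0,0,1],[0,0,25,0,0,0,1],[0,0,25,0,0,0,1],[0,0,25,0,0,0,1],[0,0,20,0,0,0,1],[0,0,15,0,0,0,1],[0,0,8,0,0,0,1],[0,0,3,0,0,0,1],[0,0,0,0,0,0,1],[0,0,0,0,0,0,1]]'
```

```text
t: 10.5
ee_pos: [572.5, 93.2, 30.8]
orientation: [-3.13, -0.273, -0.002]
ft_force: [-0.7, 0.4, -0.9]
width: 42.0
grasp_force: 30.0
```

```bash
python3 -m handwheel '[[0,0,2,0,0,0,1],[0,0,2,0,0,0,1],[0,0,1,0,0,0,1],[0,0,0,0,0,0,1]]'
```

```text
t: 11.0
ee_pos: [572.2, 93.1, 26.2]
orientation: [-3.13, -0.273, -0.0]
ft_force: [-2.9, -0.4, 10.0]
width: 41.8
grasp_force: 30.0
```

```bash
python3 -m handwheel '[[0,0,0,0,0,0,0.2],[0,0,0,0,0,0,0],[0,0,0,0,0,0,0],[0,0,-10,0,0,0,0],[0,0,-30,0,0,0,0],[0,0,-40,0,0,0,0],[0,0,-40,0,0,0,0],[0,0,-40,0,0,0,0],[0,0,-20,0,0,0,0],[0,0,0,0,0,0,0]]'
cat >> h.py <<'E'
def panel(th=.172):
    z=np.array([np.cos(th),np.sin(th),0]);y=np.array([-np.sin(th),np.cos(th),0]);up=np.array([0,0,1]);s=np.radians(35)
    return np.cos(s)*z+np.sin(s)*up, y, -np.sin(s)*z+np.cos(s)*up
p0=np.array([621,-76.4,91.5])
def dialR(deg):
    X,Y,Z=panel();b=np.radians(deg);yy=np.sin(b)*X-np.cos(b)*Y;return np.column_stack([np.cross(yy,-Z),yy,-Z])
E
python3 - <<'E'
from h import *
X,Y,Z=panel(); plan([p0+120*Z,p0+13*Z],dialR(60)); print(Z)
snap('top','top2')
crop('top2',210,100,370,215,5,'c4')
E
```

```text
t: 12.25
ee_pos: [573.2, 93.2, 207.4]
orientation: [-3.13, -0.273, -0.007]
ft_force: [0.3, 1.6, -0.0]
width: 87.6
grasp_force: 0.0
12.25 [573.2  93.2 207.4] [-3.13  -0.273 -0.007] [ 0.14  0.37  1.75 -0.    1.02  1.54] [ 0.3  1.6 -0. ] 87.57032380112328 0.0
turn [-0.318  0.549 -1.012] rows 7.0
to [553.2 -88.2 189.8] shift now-axes [-51.1 175.2  17.4] shift after turn [-177.7   42.9  -14.7]
to [613.7 -77.7 102.1] shift now-axes [61.   0.1 87.9] shift after turn [  0.   0. 107.]
[-0.56511299 -0.09816943  0.81915204]
```

View pics/c4.png

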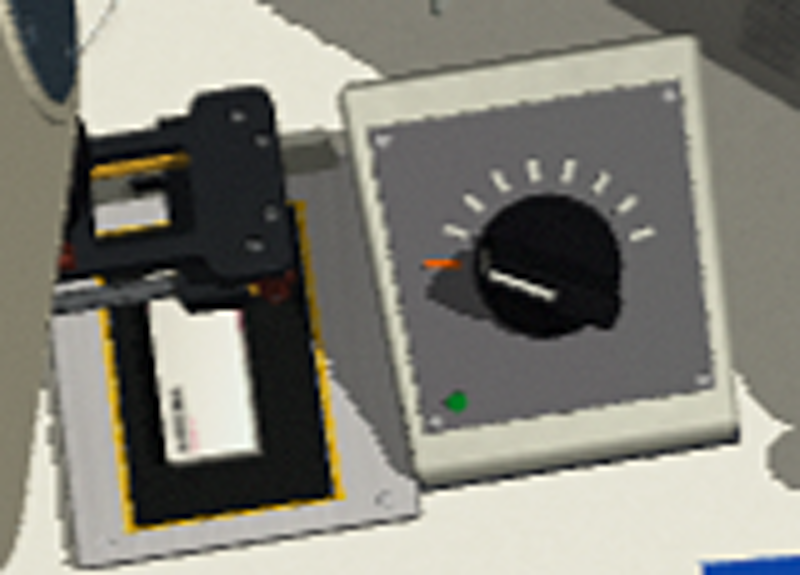

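The carton lies flat on the pad around c4 (208,380), aligned with the outline. Next I tilt over the dial.

```bash
python3 -m handwheel '[[-13,44,4,0,0,0,0],[-13,44,4,0,0,0,0],[-13,44,4,0,0,0,0],[-12,43,4,0,0,0,0],[0,0,0,0,0,0,0]]'
python3 -m handwheel '[[0,0,0,-0.0454,0.0784,-0.1446,0],[0,0,0,-0.0454,0.0784,-0.1446,0],[0,0,0,-0.0454,0.0784,-0.1446,0],[0,0,0,-0.0454,0.0784,-0.1446,0],[0,0,0,-0.0454,0.0784,-0.1446,0],[0,0,0,-0.0454,0.0784,-0.1446,0],[0,0,0,-0.0454,0.0784,-0.1446,0],[0,0,0,0,0,0,0]]'
python3 - <<'E'
from h import *
X,Y,Z=panel(); plan([p0+80*Z,p0+13*Z],dialR(60)); snap('wrist','w3')
for n,X in(('axis top',p0+43*Z),('ptr',p0+43*Z+31*(.5*X+.866*Y))): print(n,proj('w3',X))
E
```

```text
t: 12.92
ee_pos: [550.7, -90.3, 187.4]
orientation: [-3.13, -0.267, 0.005]
ft_force: [-0.2, -0.1, -0.4]
width: 87.7
grasp_force: 0.0
t: 13.92
ee_pos: [550.8, -82.5, 186.8]
orientation: [2.473, 1.441, 0.695]
ft_force: [0.1, -1.8, -0.3]
width: 87.8
grasp_force: 0.0
13.925 [550.8 -82.5 186.8] [2.473 1.441 0.695] [-0.28  0.24  2.14  0.62  0.35 -0.3 ] [ 0.1 -1.8 -0.3] 87.81364715779253 0.0
turn [-0.069  0.071 -0.158] rows 2.0
to [575.8 -84.3 157. ] shift now-axes [-0.   8.4 38. ] shift after turn [-3.8  5.4 38.3]
to [613.7 -77.7 102.1] shift now-axes [ 5.1  4.2 66.7] shift after turn [ 0.  0. 67.]
axis top (np.float64(334.27923935814124), np.float64(204.69781918609058))
ptr (np.float64(328.2819266712971), np.float64(166.4150354516967))
```

View pics/w3.png

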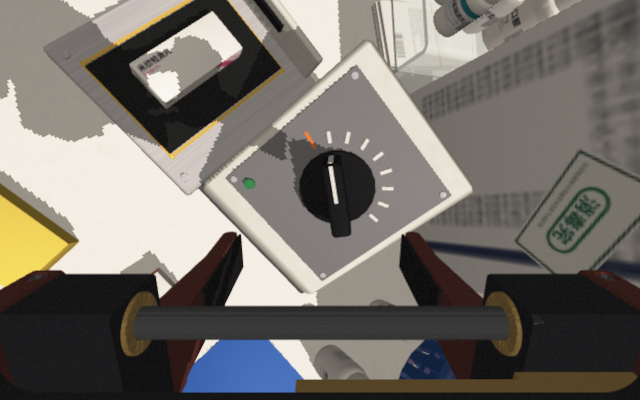

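The pointer line (331,155) faces the second mark (330,138), with orange at (308,140), so the dial is on 38 mm and needs one click clockwise. I'm finishing the alignment.

```bash
python3 -m handwheel '[[0,0,0,-0.035,0.035,-0.08,0],[0,0,0,-0.035,0.035,-0.08,0],[-2,3,15,0,0,0,0],[-2,2.5,15,0,0,0,0],[0,0,0,0,0,0,0]]'
python3 - <<'E'
from h import *
X,Y,Z=panel(); plan([p0+13*Z],dialR(60))
E
```

```text
t: 14.6
ee_pos: [572.3, -84.9, 164.0]
orientation: [2.299, 1.574, 0.783]
ft_force: [-0.5, 0.1, -0.8]
width: 87.5
grasp_force: 0.0
14.6 [572.3 -84.9 164. ] [2.299 1.574 0.783] [-0.31  0.32  2.15  1.14  0.29 -0.98] [-0.5  0.1 -0.8] 87.4889544426564 0.0
turn [-0.009  0.007 -0.018] rows 1.0
to [613.7 -77.7 102.1] shift now-axes [ 0.  -0.3 74.7] shift after turn [-0.5 -0.9 74.7]
```

```bash
python3 -m handwheel '[[0,0,15,-0.009,0.007,-0.018,0],[0,0,15,0,0,0,0],[0,0,15,0,0,0,0],[0,0,12,0,0,0,0],[0,0,8,0,0,0,0],[0,0,6,0,0,0,0],[0,0,0,0,0,0,0]]'
python3 - <<'E'
from h import *
X,Y,Z=panel(); plan([p0+13*Z],dialR(60)); plan([p0+13*Z],dialR(40))
E
```

```text
t: 15.48
ee_pos: [612.1, -78.4, 106.6]
orientation: [2.273, 1.589, 0.794]
ft_force: [0.4, -0.1, 0.2]
width: 87.8
grasp_force: 0.0
15.475 [612.1 -78.4 106.6] [2.273 1.589 0.794] [-0.27  0.48  2.11  1.61  0.25 -1.45] [ 0.4 -0.1  0.2] 87.77431659814184 0.0
turn [ 0.002 -0.     0.001] rows 1.0
to [613.7 -77.7 102.1] shift now-axes [-0.2 -1.3  4.6] shift after turn [-0.2 -1.3  4.6]
15.475 [612.1 -78.4 106.6] [2.273 1.589 0.794] [-0.27  0.48  2.11  1.61  0.25 -1.45] [ 0.4 -0.1  0.2] 87.77431659814184 0.0
turn [ 0.002 -0.     0.35 ] rows 2.0
to [613.7 -77.7 102.1] shift now-axes [-0.2 -1.3  4.6] shift after turn [-0.6 -1.1  4.6]
```

```bash
python3 -m handwheel '[[0,-1,2,0,0,0,0.5],[0,0,0,0,0,0,0.7],[0,0,0,0,0,0,0.8],[0,0,0,0,0,0,1],[0,0,0,0,0,0,1],[0,0,0,0,0,0,1],[0,0,0,0,0,0,1],[0,0,0,0,0,0,1]]'
```

```text
t: 16.48
ee_pos: [613.1, -78.6, 104.9]
orientation: [2.271, 1.588, 0.794]
ft_force: [2.7, -1.9, 1.2]
width: 15.7
grasp_force: 30.0
```

```bash
python3 -m handwheel '[[0,0,0,0,0,0.07,1],[0,0,0,0,0,0.07,1],[0,0,0,0,0,0.07,1],[0,0,0,0,0,0.07,1],[0,0,0,0,0,0.07,1],[0,0,0,0,0,0,1]]'
python3 - <<'E'
from h import *
X,Y,Z=panel(); plan([p0+13*Z],dialR(40))
E
```

```text
t: 17.23
ee_pos: [612.5, -78.2, 104.6]
orientation: [2.586, 1.204, 0.871]
ft_force: [1.0, -0.2, 0.3]
width: 15.8
grasp_force: 30.0
17.225 [612.5 -78.2 104.6] [2.586 1.204 0.871] [-0.27  0.48  2.11  1.63  0.25 -1.13] [ 1.  -0.2  0.3] 15.757132975066275 30.003830194473267
turn [ 0.003 -0.001  0.001] rows 1.0
to [613.7 -77.7 102.1] shift now-axes [-0.1 -0.5  2.7] shift after turn [-0.1 -0.5  2.7]
```

Turned by one click with little force. I'll release it, back out along the axis and check.

```bash
python3 -m handwheel '[[0,0,0,0,0,0,0],[0,0,0,0,0,0,0],[0,0,0,0,0,0,0],[0,0,-10,0,0,0,0],[0,0,-20,0,0,0,0],[0,0,-30,0,0,0,0],[0,0,-30,0,0,0,0],[0,0,-30,0,0,0,0],[0,0,-30,0,0,0,0],[0,0,0,0,0,0,0]]'
python3 - <<'E'
from h import *
st(); d=snap('top','top3'); e=snap('wrist','w4')
a=cv2.resize(d['frame'][100:290,210:450],None,fx=2.6,fy=2.6,interpolation=cv2.INTER_CUBIC)[:,:620]
b=e['frame'][0:300,0:640]; b=cv2.resize(b,None,fx=.75,fy=.75)
cv2.imwrite('pics/c5.png',a); cv2.imwrite('pics/c6.png',cv2.resize(e['frame'],(640,400)))
E
```

```text
t: 18.48
ee_pos: [527.4, -93.2, 228.9]
orientation: [2.584, 1.202, 0.873]
ft_force: [0.0, -0.1, -0.7]
width: 87.8
grasp_force: 0.0
18.475 [527.4 -93.2 228.9] [2.584 1.202 0.873] [-0.37  0.13  2.2   0.86  0.4  -0.4 ] [ 0.  -0.1 -0.7] 87.8394699942861 0.0
```

View pics/c6.png

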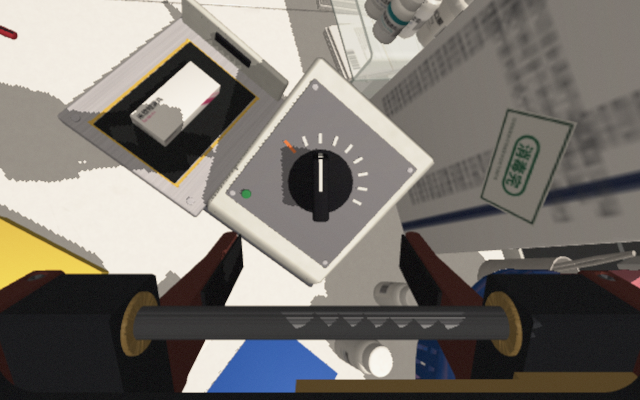

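View pics/c5.png

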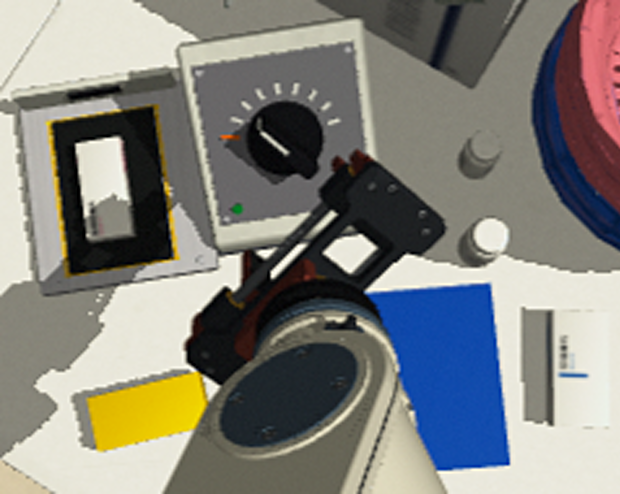

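The wrist view shows the pointer (320,155) on the third mark (320,137), which is 42 mm. The top view shows the carton on the pad with corners (75,140), (122,136), (133,236) and (86,242). I'll check its offset, then hand in.

Run:
```python
from h import *
P=np.array([ray('top3',u/2.6+210,v/2.6+100,39) for u,v in[(75,140),(122,136),(133,236),(86,242)]])
c=P.mean(0)-[586.4,90.3,0]; a=P[0]+P[1]-P[2]-P[3]; t=.174
off=[c[0]*np.cos(t)+c[1]*np.sin(t),-c[0]*np.sin(t)+c[1]*np.cos(t)]; da=np.arctan2(a[1],a[0])-t
print(np.round(off,1),da.round(3))
if max(map(abs,off))<13 and abs(da)<.13: print(ctrl.close_job())
```

```text
[-2.1  4. ] -0.014
the job is handed in; nothing more can be done
None
```

The job is handed in: carton_1 measured about 42 mm wide and lies flat on the pad, about 2 mm and 4 mm off centre and about 0.01 rad off line; the dial is on the third mark (42 mm) and the gripper is open and clear of everything.

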